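# Hold the bedside safe unlocked

### The arm

A 6-joint arm with a two-finger parallel gripper is mounted at the origin on the work surface. World frame = base frame: x ahead of the robot, y to its left, z up, the work surface at z = 0. Lengths are in m, angles in rad, forces in N, time in s.
With the tool pointing down it reaches from about 0.25 to 0.85 m from the base axis. Payload 12.5 kg.
Tool frame: the origin (TCP) lies between the finger pads; the fingertips stand 22 mm ahead of it and the grasp point (between the pads) lies 3 mm ahead of it; z points along the fingers, y is the line along which they close (so a half turn about z gives the same grasp; the last joint's range is limited). The gripper opens to 93 mm and grips with 3 to 60 N. Pads are 15 mm wide; open, the fingers measure 128 mm over their backs; the gripper's body (75 mm by 188 mm) begins 65 mm behind the grasp point.
Start: joints at [-1.293, 0.351, 1.652, -0, 1.139, -0.085], TCP at [0.195, -0.514, 0.241] pointing down, gripper open.
Joint ranges: [-2.75, 2.75], [-0.79, 2.1], [0.01, 2.65], [-1.57, 4.71], [0.07, 3.14], [-2.87, 2.87]. Speed limits (rad/s): [2.22, 2.22, 2.79, 3.14, 3.14, 3.14].

### API

Orientations are given as a unit quaternion [w, x, y, z].
In Python, from station import status, optics, ticket gives the robot as it stands.
- The arm moves only by the tool carry_out, never from a script. Its argument "plan" is a list of rows, each an object of numbers: "dx", "dy", "dz": the shift along the tool's x, y, z in units of 0.4 m (1.0 is 0.4 m); "ax", "ay", "az": the turn, a rotation vector about the tool's x, y, z in units of 360 degrees (1.0 is 360 degrees). A call has exactly 8 rows; each row is the pose to reach, as a shift and turn from the pose commanded when the call began, along the tool's axes at that moment, turning the shorter way round; what a row does not reach only later rows make up. A row lasts 1/8 s, in which the tool goes at most 62.5 mm and 10.7 degrees, less where a joint would pass 70% of its speed; a pose out of reach is approached as far as the arm can. A call with a number of a shift or a turn outside -1 to 1 is refused whole. A call with a gripper value outside its range is refused whole. "fingers" is the gripper's target within -1 to 1 (shut at 1, half-way at 0, fully open at -1), set as the call begins (left out, the last holds). The fingers move at their own pace and stop on an object; the grip force is fixed at half the most. Time passes only in rows, so rows that repeat a pose let the fingers close, or fill a call up. It gives the time, the measured TCP pose, the force, the opening and the grip force at its end, in the units of the state.
- status.read_state(): the state, without advancing time (a new reading comes with each control period).
- optics.read_camera(name): name is "scene" or "top" or "wrist"; returns a dict with "pixels" (420x560x3 uint8, blue, green, red), "mtx" (3x3 intrinsics, pixels), "extrinsics" (4x4, takes a point from world to camera coordinates). Camera axes: x right, y up, looking along -z (the intrinsics and any distortion apply to the point x, -y, -z); pixel columns grow to the right and rows downward; lengths in m; the calibration is good to about 2 mm. A picture is of the moment at which its call begins. There is no depth.
- ticket.finish_job(): hands the job in; it is judged then, once.
The state is a dict: "t": time; "qpos": joint angles; "qd": joint speeds; "joint_torque": joint torques, N m; "tcp_pos": TCP position; "tool_rot": TCP orientation; "force": force on the tool from outside, world axes, zero at the start; "moment": the same for the moment, N m; "gripper_width": finger opening in m; "finger_force": force on a finger pad.
Only numpy, scipy, OpenCV 4.12 (cv2) and the standard library are available. Lean on these libraries where they do the work, as an engineer would, in place of code of your own. Each camera call takes 0.05 s, during which the arm holds its last target. There are 200 camera calls.

### The job

Take the red-headed key out of its oak rest, put it blade-down into the brass keyway on the lid of the grey safe and work it down past the sticky pins until its collar is fully home. Then turn it a quarter turn clockwise (seen from above) against the return spring and finish while still holding the key turned, so that the safe stays unlocked. Leave the black-headed key and the other things on the bedside table where they are.

Things in the scene. Friction and masses are not known exactly. Their poses are not given: they have to be found in the camera images.
- safe_key: the safe's key, 60 g, standing in its rest. Origin: blade tip; z up to the head, x along the broad side of blade and head, y through their thickness; same either way round. Steel blade 18 (x) x 5 (y) mm, z = 0 (tip rounded, r 2.5) to 18; round neck dia. 5 to z = 30; collar 26 x 14, z = 30 to 34; red plastic head 34 (x) x 12 (y), z = 34 to 74, a brass dot on each flat side
- safe_key_head (a point): centre of the red head, 54 mm above the key's tip (69 mm above the table in the rest); axes as the key's. Grasp the head from above, across its 12 mm thickness (y)
- safe_rest: fixed oak block 60 (x) x 50 (y) x 45 mm high in which the safe key stands; origin at the centre of its underside; slot in its top along its x axis. The key's collar lies on the block's top, its blade 30 mm deep in the slot: draw it straight up by 30 mm or more
- safe_rest_mouth (a point): centre of the rest's slot, at the top of the block (45 mm high)
- wardrobe_key: the wardrobe's key, the same shape but with a black head, in an oak rest of its own (same size of block); leave alone. Origin at its tip
- safe: grey steel valuables safe, fixed, 180 (x) x 250 (y) mm, lid top 94 mm above the table, with a square 50 x 50 x 4 mm brass plate on the lid; origin at the centre of its underside; keyway 25 mm to -x and 45 mm to +y of it
- keyway (a point): centre of the slot's mouth, on top of the brass plate, 98 mm above the table; z up. Slot 21.5 mm along this x axis, 7.6 mm along y, straight down 43 mm. Home: collar on the plate, tip 30 mm below this point. Plate and lid (10 mm thick) do not turn: the key turns only when its blade is below them. Sticky pins resist at 16 to 24 mm deep: about 5 to 15 N straight, half if twisted 4 deg to and fro
- lock (a joint): rotation of the lock's plug under the lid, rad: 0 locked (rest), grows clockwise seen from above, stop at 1.45. The key turns about 0.1 to 0.15 rad before it takes the plug along. A return spring (0.04 N m at 0, 0.11 N m at the stop) turns it back if the key is let go. It counts as turned above 1.2
- tumbler: drinking glass, 72 mm wide, 95 mm high, standing behind the safe; origin at the centre of its underside; leave alone
- bottle: green glass bottle, 66 mm wide, 190 mm high; origin at the centre of its underside; leave alone
- remote: black remote control 160 x 44 x 18 mm lying flat to the right of the safe; origin at the centre of its underside; leave alone
- dish: white ceramic dish, 100 mm wide, 22 mm high; origin at the centre of its underside; leave alone
- book: blue book 200 x 135 x 22 mm lying to the left; origin at the centre of its underside; leave alone
Mind the look-alikes: they are no part of the job. What is shaped like the safe_rest but green or orange is not meant.

How it is judged:
By the outcome, as a careful person would: the job done as asked, in the order asked, and still so for the second after the job is handed in, while the arm keeps its last pose, push and grip.
It also fails if it takes over 51 s, if anything falls off the work surface, if the arm or the gripper's body presses on something with over 40 N, if the wrist force passes 120 N, or if a joint passes its speed limit or range.

## Working session

There is one attempt and no reset: what is moved stays moved. The work goes in short steps, Python scripts to look and compute and a tool call to move; the robot and the scene stay as the last step left them, time stands still between calls to the robot, and variables do not carry over. Pictures are saved under pics/ and viewed, at most 10 in all, crops included, and the job is handed in when it is done.

Besides the shell and the picture viewer there is one more tool, called after "Call:" in YAML: its name, and indented under it one key for each argument. carry_out: Moves the arm, as the interface text tells. Shifts and turns lie within -1 to 1; 1 stands for 0.4 m of shift or 360 degrees of turn. Its arguments: {"type":"object","properties":{"plan":{"type":"array"},"fingers":{"type":"number"}},"required":["plan"]}

```bash
ls; mkdir -p pics; python3 - <<'E'
from station import status, optics
import cv2
s=status.read_state();print({k:s[k] for k in('t','tcp_pos','tool_rot','gripper_width')})
for n in('scene','top'):
    r=optics.read_camera(n);cv2.imwrite(f'pics/{n}0.png',r['pixels']);print(n,r['mtx'],r['extrinsics'],[k for k in r])
E
```

```text
pics
{'t': 0.0, 'tcp_pos': array([ 0.19513085, -0.51388118,  0.24011431]), 'tool_rot': array([-5.64711953e-04,  9.83586093e-01,  1.80438563e-01, -6.63082895e-05]), 'gripper_width': 0.09316329516374088}
scene [[460.71954686   0.         281.66256619]
 [  0.         460.71954686 208.72984883]
 [  0.           0.           1.        ]] [[ 0.80727929  0.58993938  0.01648264 -0.47873378]
 [-0.47865162  0.63814307  0.6030473   0.17700962]
 [ 0.34524307 -0.49471704  0.79753513 -1.51042364]
 [ 0.          0.          0.          1.        ]] ['pixels', 'mtx', 'extrinsics']
top [[487.79112687   0.         278.42578302]
 [  0.         487.79112687 204.7134169 ]
 [  0.           0.           1.        ]] [[-0.0182804  -0.99973389  0.01407049  0.03945651]
 [ 0.98485732 -0.01557824  0.17266551 -0.54278027]
 [-0.17240037  0.01701381  0.98488002 -1.50556474]
 [ 0.          0.          0.          1.        ]] ['pixels', 'mtx', 'extrinsics']
```

View pics/top0.png

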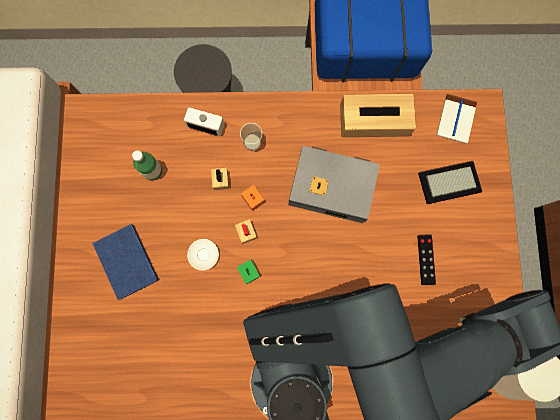

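View pics/scene0.png

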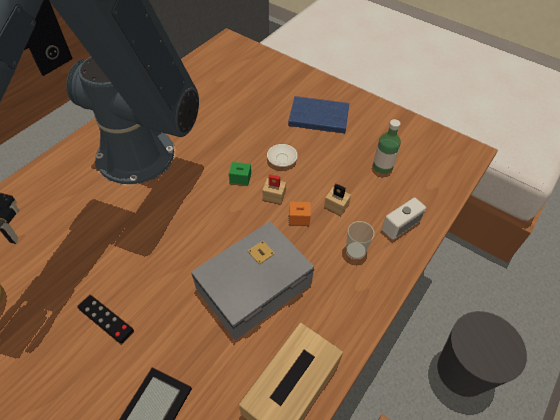

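The top view shows the red key in its oak rest at about (246,231). The brass keyway is at (319,186) and the black key at (220,178). Green and orange decoys sit at (249,271) and (253,197). The scene view agrees: red key at (274,181), brass plate at (261,252).

```bash
cat > h.py <<'E'
import numpy as np, cv2
from station import status, optics
def ray(r,uv):
    K,E=r['mtx'],r['extrinsics'];d=np.linalg.inv(K)@np.array([uv[0],uv[1],1.]);d=np.array([d[0],-d[1],-d[2]])
    R,t=E[:3,:3],E[:3,3];return -R.T@t,R.T@d
def plane(r,uv,z):
    c,d=ray(r,uv);return c+d*(z-c[2])/d[2]
def proj(r,p):
    q=r['extrinsics'][:3,:3]@np.asarray(p)+r['extrinsics'][:3,3];q=r['mtx']@np.array([q[0],-q[1],-q[2]]);return q[:2]/q[2]
def tri(ra,rb):
    A=[];b=[]
    for c,d in(ra,rb):
        d=d/np.linalg.norm(d);P=np.eye(3)-np.outer(d,d);A.append(P);b.append(P@c)
    return np.linalg.lstsq(np.vstack(A),np.hstack(b),rcond=None)[0]
def mask(r,lo,hi,box):
    h=cv2.cvtColor(r['pixels'],cv2.COLOR_BGR2HSV);m=cv2.inRange(h,np.array(lo),np.array(hi))
    o=np.zeros_like(m);x0,y0,x1,y1=box;o[y0:y1,x0:x1]=m[y0:y1,x0:x1];return o
def big(m):
    return max(cv2.findContours(m,cv2.RETR_EXTERNAL,cv2.CHAIN_APPROX_NONE)[0],key=cv2.contourArea)
def cen(c):
    return cv2.minAreaRect(c)
def planerect(r,c,z):
    pts=np.array([plane(r,p[0],z)[:2] for p in c],np.float32);k=1000
    return cv2.minAreaRect((pts*k).astype(np.float32))
E
python3 - <<'E'
from h import *
T=optics.read_camera('top');S=optics.read_camera('scene')
def mom(c):
    m=cv2.moments(c);return m['m10']/m['m00'],m['m01']/m['m00']
boxT=(236,218,258,243);boxS=(262,168,290,203)
red=[big(mask(r,(0,150,60),(7,255,255),b)|mask(r,(172,150,60),(180,255,255),b)) for r,b in((T,boxT),(S,boxS))]
print('red',[mom(c) for c in red],[cv2.contourArea(c) for c in red],tri(ray(T,mom(red[0])),ray(S,mom(red[1]))))
print(planerect(T,red[0],.089),plane(T,mom(red[0]),.075))
oak=big(mask(T,(12,60,120),(30,200,255),boxT)|mask(T,(0,150,60),(7,255,255),boxT));print('oak',planerect(T,oak,.045))
br=[big(mask(r,(15,120,100),(30,255,255),b)) for r,b in((T,(305,172,335,200)),(S,(245,235,280,270)))]
print('brass',[cv2.contourArea(c) for c in br])
for r,c in zip((T,S),br):print(planerect(r,c,.098))
g=big(mask(T,(0,0,60),(180,60,190),(280,140,390,230)));print('safe',planerect(T,g,.094),cv2.contourArea(g))
for r,n,b in((T,'t',(215,140,395,290)),(S,'s',(225,150,325,350))):
    x0,y0,x1,y1=b;cv2.imwrite(f'pics/c{n}.png',cv2.resize(r['pixels'][y0:y1,x0:x1],None,fx=4 if n=='t' else 3,fy=4 if n=='t' else 3))
E
```

```text
red [(244.83068783068782, 229.57671957671957), (274.01, 180.255)] [31.5, 100.0] [0.46311177 0.13668197 0.06898174]
((460.87445068359375, 135.7020721435547), (37.340274810791016, 10.927541732788086), 25.888513565063477) [0.46202835 0.13603224 0.075     ]
oak ((464.47430419921875, 132.49697875976562), (66.48562622070312, 76.57742309570312), 89.38680267333984)
brass [231.5, 298.5]
((593.2164306640625, -95.17094421386719), (50.344669342041016, 50.94983673095703), 74.59736633300781)
((595.25732421875, -96.55047607421875), (49.26410675048828, 51.53192901611328), 74.84022521972656)
safe ((600.1701049804688, -142.86959838867188), (248.16493225097656, 195.30723571777344), 75.23535919189453) 4483.5
```

Call:
carry_out:
  plan:
    - {"dx":0.075,"dy":-0.08,"az":-0.029}
    - {"dx":0.15,"dy":-0.16,"az":-0.058}
    - {"dx":0.225,"dy":-0.24,"az":-0.087}
    - {"dx":0.3,"dy":-0.32,"az":-0.116}
    - {"dx":0.375,"dy":-0.4,"az":-0.145}
    - {"dx":0.45,"dy":-0.48,"az":-0.174}
    - {"dx":0.525,"dy":-0.56,"az":-0.203}
    - {"dx":0.6,"dy":-0.64,"az":-0.23}
  fingers: -0.1

```text
invalid input
```

View pics/ct.png

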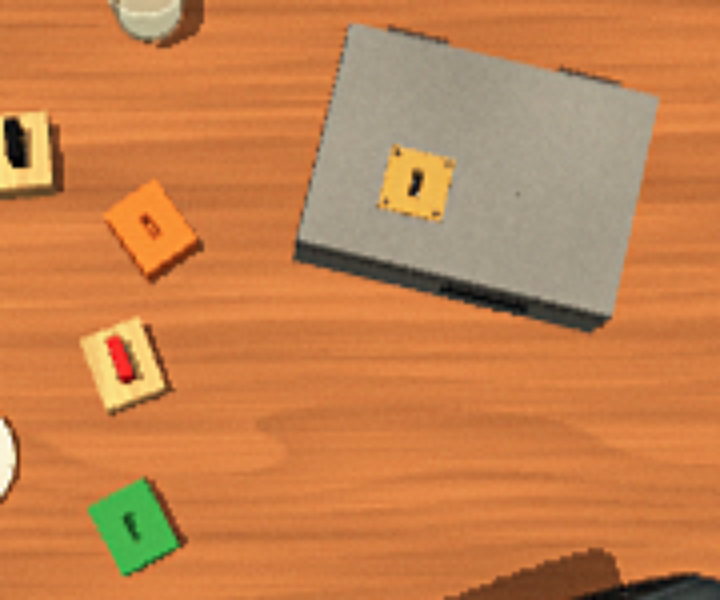

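The crop confirms the key's broad side tilts up-left at about +25° and the slot runs up-right at about -15°, parallel to the safe's x axis. The move was refused, so I'll resend it with all six keys in each row.

Call:
carry_out:
  plan:
    - {"dx":0.075,"dy":-0.08,"dz":0,"ax":0,"ay":0,"az":-0.029}
    - {"dx":0.15,"dy":-0.16,"dz":0,"ax":0,"ay":0,"az":-0.058}
    - {"dx":0.225,"dy":-0.24,"dz":0,"ax":0,"ay":0,"az":-0.087}
    - {"dx":0.3,"dy":-0.32,"dz":0,"ax":0,"ay":0,"az":-0.116}
    - {"dx":0.375,"dy":-0.4,"dz":0,"ax":0,"ay":0,"az":-0.145}
    - {"dx":0.45,"dy":-0.48,"dz":0,"ax":0,"ay":0,"az":-0.174}
    - {"dx":0.525,"dy":-0.56,"dz":0,"ax":0,"ay":0,"az":-0.203}
    - {"dx":0.6,"dy":-0.64,"dz":0,"ax":0,"ay":0,"az":-0.23}
  fingers: -0.1

```text
t: 1.2
tcp_pos: [0.329, -0.1883, 0.2407]
tool_rot: [0.0, 0.616, 0.787, 0.0]
force: [0.2, -0.1, 0.2]
gripper_width: 0.0512
finger_force: 0.0
```

Call:
carry_out:
  plan:
    - {"dx":0.088,"dy":0.065,"dz":0,"ax":0,"ay":0,"az":-0.028}
    - {"dx":0.176,"dy":0.13,"dz":0,"ax":0,"ay":0,"az":-0.057}
    - {"dx":0.264,"dy":0.195,"dz":0,"ax":0,"ay":0,"az":-0.086}
    - {"dx":0.352,"dy":0.26,"dz":0,"ax":0,"ay":0,"az":-0.115}
    - {"dx":0.44,"dy":0.325,"dz":0,"ax":0,"ay":0,"az":-0.144}
    - {"dx":0.528,"dy":0.39,"dz":0,"ax":0,"ay":0,"az":-0.173}
    - {"dx":0.616,"dy":0.455,"dz":0,"ax":0,"ay":0,"az":-0.202}
    - {"dx":0.706,"dy":0.52,"dz":0,"ax":0,"ay":0,"az":-0.23}

```text
t: 2.2
tcp_pos: [0.4649, 0.1352, 0.2406]
tool_rot: [0.0, -0.059, 0.998, -0.0]
force: [0.3, -1.1, 0.5]
gripper_width: 0.0512
finger_force: 0.0
```

```bash
python3 - <<'E'
from h import *
s=status.read_state();print(s['tcp_pos'],s['qpos'])
r=optics.read_camera('wrist');cv2.imwrite('pics/w1.png',r['pixels']);E=r['extrinsics'];print(-E[:3,:3].T@E[:3,3],E[:3,:3],proj(r,[.463,.136,.069]))
E
```

```text
[0.46493657 0.1351753  0.24060362] [ 1.86784003e-01  2.30929712e-01  1.81617959e+00 -6.38144031e-05
  1.09444709e+00 -1.50150601e+00]
[0.38106335 0.12564985 0.38519281] [[-1.18122881e-01  9.92998977e-01  1.25826470e-04]
 [-9.46268982e-01 -1.12525666e-01 -3.03171548e-01]
 [-3.01034878e-01 -3.59305625e-02  9.52935988e-01]] [275.81411473 186.49400271]
```

View pics/w1.png

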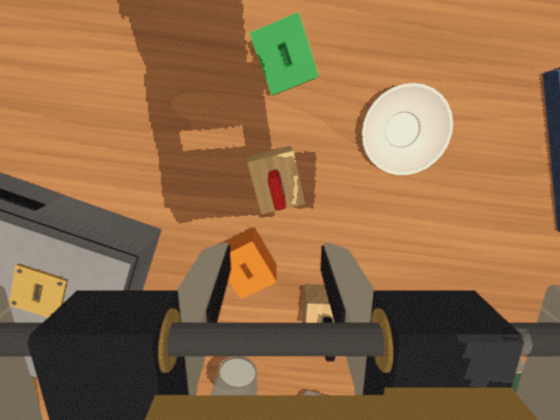

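The wrist view shows the red key in its shadowed oak rest at (277,190) and the brass plate with its slot at (38,292). I'll measure both from here.

```bash
python3 - <<'E'
from h import *
r=optics.read_camera('wrist')
b=(262,160,292,215)
h=cv2.cvtColor(r['pixels'],cv2.COLOR_BGR2HSV)
m=mask(r,(0,150,50),(7,255,255),b)|mask(r,(170,150,50),(180,255,255),b)
c=big(m);print('red',cv2.minAreaRect(c),cv2.contourArea(c))
for z in(.089,.069):print(z,planerect(r,c,z))
M=cv2.moments(c);print('centroid z.08',plane(r,(M['m10']/M['m00'],M['m01']/M['m00']),.08))
print(h[160,265],h[205,265],h[160,290],h[150,240],h[130,230],h[130,310])
ob=(240,140,312,222)
o=mask(r,(12,50,60),(32,190,255),ob);c=big(o|m);print('oak px',cv2.minAreaRect(c),planerect(r,c,.045))
p=big(mask(r,(15,120,80),(32,255,255),(0,250,80,330)));print('plate',planerect(r,p,.098),cv2.contourArea(p),p.min((0,1)),p.max((0,1)))
g=cv2.resize(np.vstack([np.hstack([r['pixels'][140:225,235:320],r['pixels'][250:335,0:85]])]),None,fx=4.5,fy=4.5,interpolation=cv2.INTER_CUBIC);cv2.imwrite('pics/w2.png',g)
E
```

```text
red ((272.7050476074219, 187.72190856933594), (40.09994888305664, 12.891945838928223), 77.00537872314453) 430.5
0.089 ((461.3490905761719, 136.1961212158203), (39.31843566894531, 12.185425758361816), 20.123517990112305)
0.069 ((466.68035888671875, 136.754638671875), (41.97392272949219, 13.008405685424805), 20.123516082763672)
centroid z.08 [0.46353311 0.13641937 0.08      ]
[ 16 125 153] [ 17 130 157] [ 18 135 151] [ 13 160 131] [ 14 155 188] [ 14 149 203]
oak px ((275.5, 180.5), (81.0, 71.0), 90.0) ((466.0020446777344, 139.4935302734375), (90.13816833496094, 79.97844696044922), 7.298887729644775)
plate ((594.9821166992188, -94.01631927490234), (51.073394775390625, 52.32760238647461), 75.19918060302734) 2101.5 [  5 260] [ 61 315]
```

View pics/w2.png

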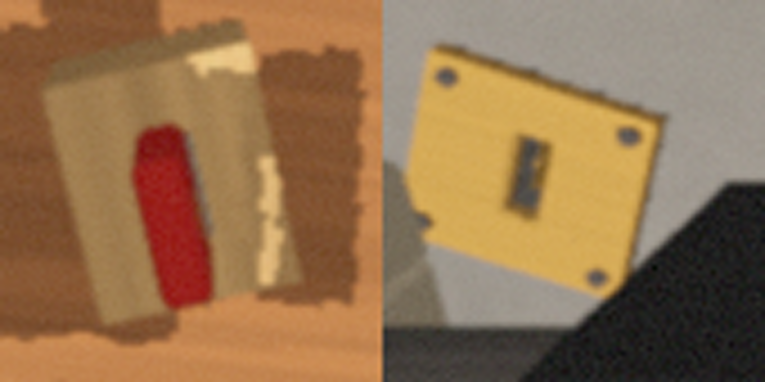

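```bash
python3 - <<'E'
from h import *
r=optics.read_camera('wrist')
f=lambda p,z:plane(r,(p[0]/4.5+235-.4,p[1]/4.5+140-.4),z)[:2]
q=[f(p,.045) for p in((43,92),(103,325),(300,285),(247,40))]
a=lambda u,v:(np.degrees(np.arctan2(*(v-u)[::-1])),np.linalg.norm(v-u))
print(a(q[0],q[1]),a(q[3],q[2]),a(q[0],q[3]),a(q[1],q[2]),np.mean(q,0))
# head top edge ends (far end lower) and lower flat side left edge
print('left edge',a(f((135,175),.089),f((165,305),.089)),'right',a(f((187,150),.089),f((212,285),.089)))
g=lambda p,z:plane(r,((p[0]-382.5)/4.5-.4,p[1]/4.5+250-.4),z)[:2]
s=[g(p,.098) for p in((521,135),(550,142),(537,217),(506,210))]
print('slot',np.mean(s,0),a(s[0],s[3]),a(s[1],s[2]))
pl=[g(p,.098) for p in((435,46),(664,118))];print('plate edge',a(*pl))
E
```

```text
(np.float64(19.60966325755038), np.float64(0.059583908588655816)) (np.float64(19.832677167011024), np.float64(0.06149162868400288)) (np.float64(111.12091698430424), np.float64(0.04944136345028849)) (np.float64(108.91365649093882), np.float64(0.049667175403070106)) [0.46451699 0.13463894]
left edge (np.float64(18.99041463007245), np.float64(0.029257576246429485)) right (np.float64(17.190553912556734), np.float64(0.02990164007562093))
slot [ 0.59228708 -0.09736254] (np.float64(-15.276076225450765), np.float64(0.020965886461848927)) (np.float64(-13.795627306363798), np.float64(0.020825177129719683))
plate edge (np.float64(75.87378101404266), np.float64(0.0499808883707055))
```

Measured rest (0.464, 0.135) at 19.8° and slot (0.593, -0.096) at -15°. The recovered edge lengths match the given sizes. I'll turn 13° and descend, then close.

Call:
carry_out:
  plan:
    - {"dx":0,"dy":0,"dz":0.05,"ax":0,"ay":0,"az":-0.018}
    - {"dx":0,"dy":0,"dz":0.12,"ax":0,"ay":0,"az":-0.036}
    - {"dx":0,"dy":0,"dz":0.19,"ax":0,"ay":0,"az":-0.036}
    - {"dx":0,"dy":0,"dz":0.26,"ax":0,"ay":0,"az":-0.036}
    - {"dx":0,"dy":0,"dz":0.32,"ax":0,"ay":0,"az":-0.036}
    - {"dx":0,"dy":0,"dz":0.37,"ax":0,"ay":0,"az":-0.036}
    - {"dx":0,"dy":0,"dz":0.4,"ax":0,"ay":0,"az":-0.036}
    - {"dx":0,"dy":0,"dz":0.413,"ax":0,"ay":0,"az":-0.036}

```text
t: 3.35
tcp_pos: [0.4644, 0.1332, 0.0752]
tool_rot: [-0.0, -0.167, 0.986, -0.0]
force: [0.9, 0.0, -0.7]
gripper_width: 0.0509
finger_force: 0.0
```

```bash
python3 - <<'E'
from h import *
s=status.read_state();print(s['tcp_pos'],s['tool_rot'],s['force'])
r=optics.read_camera('wrist');cv2.imwrite('pics/w3.png',r['pixels'])
E
```

```text
[0.46439878 0.13318847 0.07518927] [-2.46037848e-04 -1.67397191e-01  9.85889506e-01 -3.10014470e-05] [ 0.90886884  0.03892053 -0.71163607]
```

View pics/w3.png

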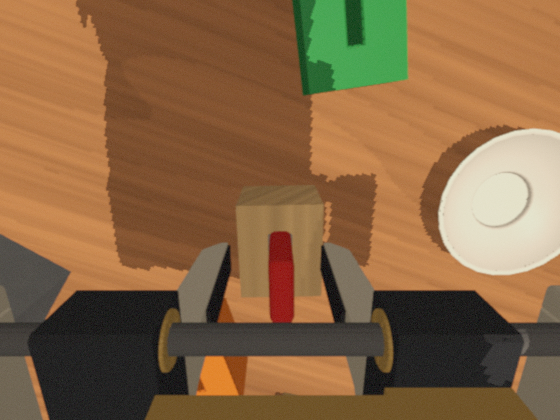

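The key stands between the fingers, parallel to them. It sits a little right of centre (282 vs. 276 px, about 2 mm), so I'll correct that and close.

Call:
carry_out:
  plan:
    - {"dx":0,"dy":0.006,"dz":0,"ax":0,"ay":0,"az":-0.001}
    - {"dx":0,"dy":0.006,"dz":0,"ax":0,"ay":0,"az":-0.001}
    - {"dx":0,"dy":0.006,"dz":0,"ax":0,"ay":0,"az":-0.001}
    - {"dx":0,"dy":0.006,"dz":0,"ax":0,"ay":0,"az":-0.001}
    - {"dx":0,"dy":0.006,"dz":0,"ax":0,"ay":0,"az":-0.001}
    - {"dx":0,"dy":0.006,"dz":0,"ax":0,"ay":0,"az":-0.001}
    - {"dx":0,"dy":0.006,"dz":0,"ax":0,"ay":0,"az":-0.001}
    - {"dx":0,"dy":0.006,"dz":0,"ax":0,"ay":0,"az":-0.001}
  fingers: 1

```text
t: 4.4
tcp_pos: [0.4639, 0.136, 0.0756]
tool_rot: [0.0, -0.171, 0.985, 0.0]
force: [-0.5, -0.2, 3.7]
gripper_width: 0.0119
finger_force: 30.0
```

```bash
python3 - <<'E'
from h import *
s=status.read_state();print(s['tcp_pos'],s['tool_rot'],s['force'],s['moment'])
E
```

```text
[0.46385504 0.13596525 0.0755518 ] [ 8.81577483e-05 -1.71108649e-01  9.85252162e-01  1.28274844e-05] [-0.52003741 -0.15753537  3.66803496] [ 0.14753396  0.00531809 -0.00790206]
```

Call:
carry_out:
  plan:
    - {"dx":0,"dy":0,"dz":-0.02,"ax":0,"ay":0,"az":0}
    - {"dx":0,"dy":0,"dz":-0.05,"ax":0,"ay":0,"az":0}
    - {"dx":0,"dy":0,"dz":-0.09,"ax":0,"ay":0,"az":0}
    - {"dx":0,"dy":0,"dz":-0.14,"ax":0,"ay":0,"az":0}
    - {"dx":0,"dy":0,"dz":-0.19,"ax":0,"ay":0,"az":0}
    - {"dx":0,"dy":0,"dz":-0.24,"ax":0,"ay":0,"az":0}
    - {"dx":0,"dy":0,"dz":-0.28,"ax":0,"ay":0,"az":0}
    - {"dx":0,"dy":0,"dz":-0.29,"ax":0,"ay":0,"az":0}

```text
t: 5.4
tcp_pos: [0.4642, 0.136, 0.193]
tool_rot: [0.001, -0.171, 0.985, 0.0]
force: [-0.7, -0.5, -0.9]
gripper_width: 0.0118
finger_force: 30.0
```

```bash
python3 - <<'E'
from h import *
s=status.read_state();print(s['tcp_pos'],s['tool_rot'],s['force'],s['moment'],s['gripper_width'])
q=s['tool_rot'];y=2*np.arctan2(q[2],q[1]);print('yaw',np.degrees(y))
d=np.array([.5935,-.0955])-s['tcp_pos'][:2];print('dx,dy',(d@[np.cos(y),np.sin(y)])/.4,(d@[np.sin(y),-np.cos(y)])/.4)
E
```

```text
[0.46418853 0.13602824 0.1930471 ] [ 1.19952183e-03 -1.71146123e-01  9.85244927e-01  1.84858373e-05] [-0.66779174 -0.4954249  -0.8906108 ] [ 0.06346178 -0.14804761  0.03403785] 0.011810203629627697
yaw 199.7089418415611
dx,dy -0.10913760612958835 -0.6539352857176545
```

Call:
carry_out:
  plan:
    - {"dx":-0.014,"dy":-0.05,"dz":0,"ax":0,"ay":0,"az":0.012}
    - {"dx":-0.028,"dy":-0.15,"dz":0,"ax":0,"ay":0,"az":0.024}
    - {"dx":-0.045,"dy":-0.26,"dz":0,"ax":0,"ay":0,"az":0.04}
    - {"dx":-0.06,"dy":-0.38,"dz":0,"ax":0,"ay":0,"az":0.055}
    - {"dx":-0.08,"dy":-0.5,"dz":0,"ax":0,"ay":0,"az":0.07}
    - {"dx":-0.1,"dy":-0.6,"dz":0,"ax":0,"ay":0,"az":0.085}
    - {"dx":-0.109,"dy":-0.65,"dz":0,"ax":0,"ay":0,"az":0.096}
    - {"dx":-0.109,"dy":-0.654,"dz":0,"ax":0,"ay":0,"az":0.096}

```text
t: 6.4
tcp_pos: [0.593, -0.0964, 0.191]
tool_rot: [-0.0, 0.13, 0.992, 0.0]
force: [0.2, 0.1, -0.6]
gripper_width: 0.0115
finger_force: 30.0
```

```bash
python3 - <<'E'
from h import *
s=status.read_state();print(s['tcp_pos'],s['tool_rot'])
q=s['tool_rot'];print('yaw',np.degrees(2*np.arctan2(q[2],q[1])))
r=optics.read_camera('wrist');cv2.imwrite('pics/w4.png',r['pixels']);print(proj(r,[.5935,-.0955,.098]),proj(r,s['tcp_pos']-[0,0,.0575]))
T=optics.read_camera('top');S=optics.read_camera('scene')
print(proj(S,s['tcp_pos']),proj(T,s['tcp_pos']))
u,v=proj(S,[.5935,-.0955,.12]).astype(int)
cv2.imwrite('pics/s4.png',cv2.resize(S['pixels'][v-60:v+50,u-70:u+70],None,fx=5,fy=5,interpolation=cv2.INTER_CUBIC));print(u,v)
E
```

```text
[ 0.59300152 -0.09644893  0.1909698 ] [-3.55942505e-04  1.29713606e-01  9.91551437e-01  2.67772427e-05]
yaw 165.09391304968815
[275.73031001 214.81857794] [274.28284952 232.10082307]
[259.25846182 230.90420859] [322.25984696 178.72798452]
260 246
```

View pics/w4.png

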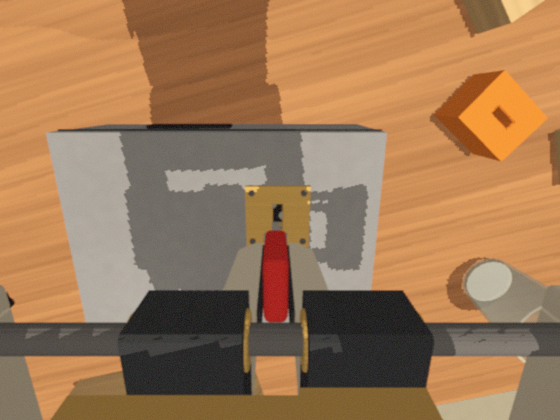

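View pics/s4.png

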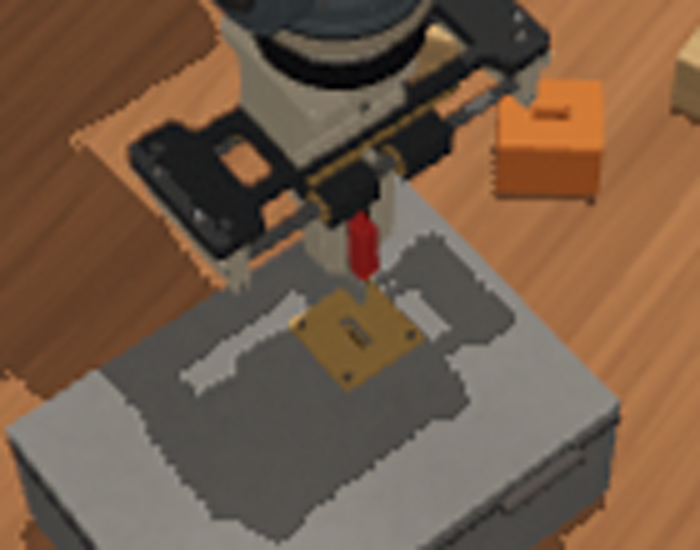

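Wrist view: the slot is at about (278,213) and the key head, held square between the fingers, is centred near x=275. The key needs roughly 2 mm more along tool y. I'll measure that offset in this one camera so its bias cancels.

```bash
cat > m.py <<'E'
from h import *
s=status.read_state();tcp=s['tcp_pos'];q=s['tool_rot'];y=2*np.arctan2(q[2],q[1]);ex=np.array([np.cos(y),np.sin(y)]);ey=np.array([np.sin(y),-np.cos(y)])
r=optics.read_camera('wrist');h=cv2.cvtColor(r['pixels'],cv2.COLOR_BGR2HSV)
m=cv2.inRange(h,(12,90,50),(35,255,255));m[:175]=0;m[250:]=0;m[:,:235]=0;m[:,320:]=0
L=[];R=[]
for v in range(195,228):
    c=np.flatnonzero(m[v]);L.append((c[0],v));R.append((c[-1]+1,v))
mid=[(plane(r,a,.098)+plane(r,b,.098))/2 for a,b in zip(L,R)]
w=[np.linalg.norm(plane(r,a,.098)-plane(r,b,.098)) for a,b in zip(L,R)]
mid=np.array(mid)[:,:2];print('plate width',np.median(w),'tool-y off mid',np.median((mid-tcp[:2])@ey)*1e3)
top=[(u,np.flatnonzero(m[:,u])[0]) for u in range(252,305)]
pt=np.array([plane(r,p,.098)[:2] for p in top]);pr=(pt-tcp[:2]);print('far edge tool-x',np.median(pr@ex)*1e3,'slope deg',np.degrees(np.polyfit(pr@ey,pr@ex,1)[0]))
g=h[...,2].copy();x0,y0,x1,y1=266,198,292,226
d=(m[y0:y1,x0:x1]==0).astype(np.uint8)*255;c=max(cv2.findContours(d,cv2.RETR_EXTERNAL,cv2.CHAIN_APPROX_NONE)[0],key=cv2.contourArea)
P=np.array([plane(r,p[0]+[x0+.5,y0+.5],.098)[:2]-tcp[:2] for p in c])*1e3
print('slot tool x',(P@ex).min(),(P@ex).max(),'y',(P@ey).min(),(P@ey).max())
rd=cv2.inRange(h,(0,140,50),(7,255,255))|cv2.inRange(h,(170,140,50),(180,255,255));rd[:225]=0;rd[330:]=0;rd[:,:255]=0;rd[:,300:]=0
for v in range(240,315,12):
    c=np.flatnonzero(rd[v])
    # ray meets plane through tool axis: solve for the offset along ey at tool-x=+17mm (visible head end) or top
    p=plane(r,((c[0]+c[-1]+1)/2,v),tcp[2]+.017);a=plane(r,(c[0],v),tcp[2]+.017);b=plane(r,(c[-1]+1,v),tcp[2]+.017)
    print(v,c[0],c[-1]+1,'red off y',(p[:2]-tcp[:2])@ey*1e3,'x',(p[:2]-tcp[:2])@ex*1e3,'w',np.linalg.norm(a-b)*1e3)
E
python3 m.py
```

```text
plate width 0.050326922851489694 tool-y off mid 1.2503216577913152
far edge tool-x 22.906672199467526 slope deg 0.6494536263299334
slot tool x -9.319680253810553 7.310782689035807 y -2.2553435212335833 4.796466085087775
240 265 286 red off y 0.6860563651255872 x 27.4623670848592 w 9.041523065163103
252 263 288 red off y 0.692131688226555 x 21.770401089429786 w 10.89709026321855
264 262 289 red off y 0.6983594577429848 x 15.935608153138308 w 11.916514020727842
276 262 289 red off y 0.7047454845240826 x 9.952544095467024 w 12.067922751393374
288 262 289 red off y 0.7112958785449663 x 3.8154844849834966 w 12.223228542815605
300 263 289 red off y 0.9473244067484958 x -2.4814956579597154 w 11.923995785131352
312 264 287 red off y 0.7249158223733481 x -8.945031432078274 w 10.687460291050876
```

```bash
cat >> m.py <<'E'
print('---')
for u in range(266,286,3):
    c=np.flatnonzero(rd[:,u])
    print(u,c[0],c[-1],'end-face bottom tool-x (17 expected)',(plane(r,(u+.5,c[0]),tcp[2]-.0266)[:2]-tcp[:2])@ex*1e3, 'V profile',h[c[0]-4:c[0]+45:3,u,2])
print('slot col V',h[190:235,278,2],h[190:235,278,1])
E
python3 m.py | sed -n '/---/,$p'
```

```text
---
266 233 319 end-face bottom tool-x (17 expected) 12.340968905850549 V profile [158 143 137 133 137 138 135 141 143 140 143 160 163 166 163 164 164]
269 231 321 end-face bottom tool-x (17 expected) 13.579104456809613 V profile [159 148 141 140 141 139 139 140 144 143 141 155 168 171 172 167 170]
272 231 321 end-face bottom tool-x (17 expected) 13.580124134108218 V profile [108 130 138 141 143 142 142 141 141 145 144 154 167 169 171 166 170]
275 231 321 end-face bottom tool-x (17 expected) 13.581143823526956 V profile [110 130 143 142 141 142 142 145 141 143 144 155 168 169 169 170 170]
278 231 321 end-face bottom tool-x (17 expected) 13.582163525065955 V profile [109 126 142 142 143 143 141 144 141 144 144 157 168 169 170 168 169]
281 231 321 end-face bottom tool-x (17 expected) 13.583183238725486 V profile [152 149 143 144 143 139 141 144 143 141 143 158 169 171 166 168 169]
284 232 319 end-face bottom tool-x (17 expected) 12.966255467893387 V profile [160 154 137 139 139 139 139 140 140 141 140 159 165 164 165 166 163]
slot col V [165 164 163 162 161 159 162 161 160 161 161 162 161 159 146  92  42  32
  34  31  32  38  67  98 118 122 122 123 115  85  51  66  95 105 114 114
 115 109 108 111 126 139 140 142 143] [155 154 156 157 152 165 156 158 156 157 157 156 155 162 157 152  55  64
  68  74  72  54  49  39  43  44  40  37  38  36  50  39  43  49  58  54
  51  37  42  57 128 189 226 199 205]
```

Call:
carry_out:
  plan:
    - {"dx":0,"dy":0.001,"dz":0.01,"ax":0,"ay":0,"az":0}
    - {"dx":0,"dy":0.001,"dz":0.02,"ax":0,"ay":0,"az":0}
    - {"dx":0,"dy":0.001,"dz":0.03,"ax":0,"ay":0,"az":0}
    - {"dx":0,"dy":0.001,"dz":0.04,"ax":0,"ay":0,"az":0}
    - {"dx":0,"dy":0.001,"dz":0.05,"ax":0,"ay":0,"az":0}
    - {"dx":0,"dy":0.001,"dz":0.058,"ax":0,"ay":0,"az":0}
    - {"dx":0,"dy":0.001,"dz":0.064,"ax":0,"ay":0,"az":0}
    - {"dx":0,"dy":0.001,"dz":0.064,"ax":0,"ay":0,"az":0}

```text
t: 7.65
tcp_pos: [0.5931, -0.0952, 0.1657]
tool_rot: [-0.0, 0.129, 0.992, 0.0]
force: [-0.1, -0.8, -1.0]
gripper_width: 0.0118
finger_force: 30.0
```

```bash
python3 - <<'E'
from h import *
s=status.read_state();tcp=s['tcp_pos'];print(tcp)
q=s['tool_rot'];y=2*np.arctan2(q[2],q[1]);ex=np.array([np.cos(y),np.sin(y),0]);ey=np.array([np.sin(y),-np.cos(y),0])
r=optics.read_camera('wrist');S=optics.read_camera('scene')
for n,x,z in(('headtop',17,13.4),('headbot',17,-26.6),('collbot',13,-30.6),('bladetop',9,-42.6),('tip',9,-60.6)):print(n,proj(r,tcp+ex*x/1e3+[0,0,z/1e3]),proj(S,tcp+ex*x/1e3+[0,0,z/1e3]))
a=cv2.resize(r['pixels'][170:290,230:325],None,fx=4.5,fy=4.5,interpolation=cv2.INTER_CUBIC)
u,v=proj(S,tcp-[0,0,.05]).astype(int);print(u,v)
b=cv2.resize(S['pixels'][v-38:v+22,u-17:u+17],None,fx=9,fy=9,interpolation=cv2.INTER_CUBIC)[:540,:306]
print(a.shape,b.shape);cv2.imwrite('pics/w5.png',np.hstack([a,b[:, :800-a.shape[1]]]))
E
```

```text
[ 0.59308905 -0.09523042  0.16567843]
headtop [273.91391153 258.05125018] [255.4731882  228.82462515]
headbot [274.15905412 225.43831496] [255.93337093 237.88800271]
collbot [274.17914916 229.30098047] [256.9392691  239.81236332]
bladetop [274.2321582  227.96353404] [258.02061414 243.46007325]
tip [274.29989371 217.99018044] [258.19255978 247.27930824]
260 247
(540, 428, 3) (540, 306, 3)
```

View pics/w5.png

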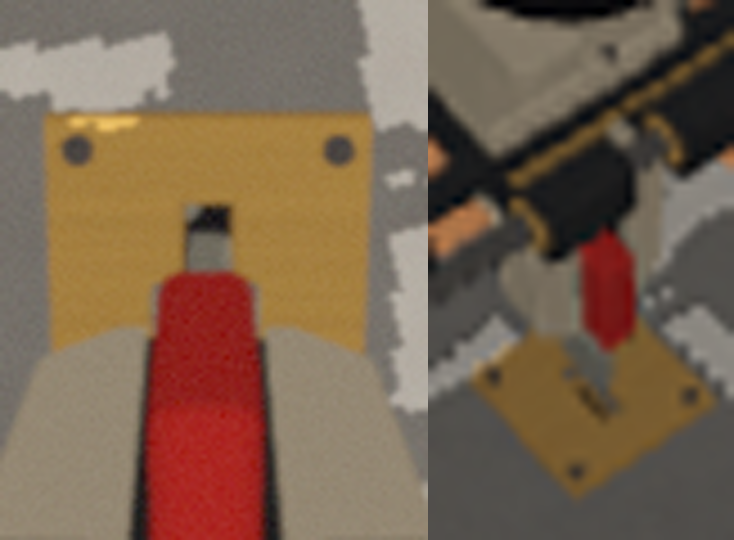

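The blade tip sits just above the slot, centred across it (209 vs. 208 in the crop). It looks about 1 mm too far toward tool +x. I'll shift that 1 mm and go gently 10 mm in.

Call:
carry_out:
  plan:
    - {"dx":-0.0025,"dy":0,"dz":0,"ax":0,"ay":0,"az":0}
    - {"dx":-0.0025,"dy":0,"dz":0.007,"ax":0,"ay":0,"az":0}
    - {"dx":-0.0025,"dy":0,"dz":0.013,"ax":0,"ay":0,"az":0}
    - {"dx":-0.0025,"dy":0,"dz":0.018,"ax":0,"ay":0,"az":0}
    - {"dx":-0.0025,"dy":0,"dz":0.023,"ax":0,"ay":0,"az":0}
    - {"dx":-0.0025,"dy":0,"dz":0.028,"ax":0,"ay":0,"az":0}
    - {"dx":-0.0025,"dy":0,"dz":0.033,"ax":0,"ay":0,"az":0}
    - {"dx":-0.0025,"dy":0,"dz":0.033,"ax":0,"ay":0,"az":0}

```text
t: 8.75
tcp_pos: [0.5941, -0.0955, 0.1525]
tool_rot: [-0.0, 0.129, 0.992, -0.0]
force: [-0.6, -0.1, -0.3]
gripper_width: 0.0117
finger_force: 30.0
```

In the slot with no side force. Now down to the pins and then through with a ±4° twist.

Call:
carry_out:
  plan:
    - {"dx":0,"dy":0,"dz":0.01,"ax":0,"ay":0,"az":0}
    - {"dx":0,"dy":0,"dz":0.02,"ax":0,"ay":0,"az":0}
    - {"dx":0,"dy":0,"dz":0.024,"ax":0,"ay":0,"az":0.011}
    - {"dx":0,"dy":0,"dz":0.028,"ax":0,"ay":0,"az":-0.011}
    - {"dx":0,"dy":0,"dz":0.032,"ax":0,"ay":0,"az":0.011}
    - {"dx":0,"dy":0,"dz":0.036,"ax":0,"ay":0,"az":-0.011}
    - {"dx":0,"dy":0,"dz":0.04,"ax":0,"ay":0,"az":0.011}
    - {"dx":0,"dy":0,"dz":0.044,"ax":0,"ay":0,"az":-0.011}

```text
t: 9.75
tcp_pos: [0.5952, -0.0957, 0.1363]
tool_rot: [0.002, 0.095, 0.995, -0.0]
force: [0.6, 0.1, 8.1]
gripper_width: 0.0117
finger_force: 30.0
```

Call:
carry_out:
  plan:
    - {"dx":0,"dy":0,"dz":0.003,"ax":0,"ay":0,"az":0.022}
    - {"dx":0,"dy":0,"dz":0.006,"ax":0,"ay":0,"az":0}
    - {"dx":0,"dy":0,"dz":0.009,"ax":0,"ay":0,"az":0.022}
    - {"dx":0,"dy":0,"dz":0.012,"ax":0,"ay":0,"az":0}
    - {"dx":0,"dy":0,"dz":0.015,"ax":0,"ay":0,"az":0.022}
    - {"dx":0,"dy":0,"dz":0.017,"ax":0,"ay":0,"az":0.005}
    - {"dx":0,"dy":0,"dz":0.018,"ax":0,"ay":0,"az":0.011}
    - {"dx":0,"dy":0,"dz":0.018,"ax":0,"ay":0,"az":0.011}

```text
t: 10.75
tcp_pos: [0.5945, -0.0955, 0.1285]
tool_rot: [0.001, 0.129, 0.992, -0.0]
force: [-1.1, 0.0, 8.6]
gripper_width: 0.012
finger_force: 30.0
```

```bash
python3 - <<'E'
from h import *
s=status.read_state();tcp=s['tcp_pos'];q=s['tool_rot'];print(tcp,np.degrees(2*np.arctan2(q[2],q[1])),s['force'],s['moment'],s['qpos'])
E
```

```text
[ 0.59449416 -0.09552912  0.12854041] 165.1195744484794 [-1.09270893e+00  2.93930819e-03  8.63841837e+00] [ 0.17789164  0.20713093 -0.01616641] [-2.36660684e-01  5.73378745e-01  1.60684913e+00  8.29140527e-05
  9.60245890e-01 -1.54779209e+00]
```

TCP is at the expected home height. I'll press another 2 mm to confirm: at a hard stop the force should rise sharply.

Call:
carry_out:
  plan:
    - {"dx":0,"dy":0,"dz":0.002,"ax":0,"ay":0,"az":0.011}
    - {"dx":0,"dy":0,"dz":0.003,"ax":0,"ay":0,"az":-0.011}
    - {"dx":0,"dy":0,"dz":0.004,"ax":0,"ay":0,"az":0.011}
    - {"dx":0,"dy":0,"dz":0.005,"ax":0,"ay":0,"az":-0.011}
    - {"dx":0,"dy":0,"dz":0.005,"ax":0,"ay":0,"az":0.008}
    - {"dx":0,"dy":0,"dz":0.005,"ax":0,"ay":0,"az":0}
    - {"dx":0,"dy":0,"dz":0.005,"ax":0,"ay":0,"az":0}
    - {"dx":0,"dy":0,"dz":0.005,"ax":0,"ay":0,"az":0}

```text
t: 11.75
tcp_pos: [0.5956, -0.0959, 0.1285]
tool_rot: [0.002, 0.129, 0.992, -0.0]
force: [-3.9, 0.3, 21.2]
gripper_width: 0.012
finger_force: 30.0
```

```bash
python3 - <<'E'
from h import *
s=status.read_state();tcp=s['tcp_pos'];print(tcp,s['force'],s['moment'])
r=optics.read_camera('wrist');S=optics.read_camera('scene')
a=cv2.resize(r['pixels'][170:290,230:325],None,fx=4.5,fy=4.5,interpolation=cv2.INTER_CUBIC)
u,v=proj(S,tcp-[0,0,.03]).astype(int)
b=cv2.resize(S['pixels'][v-38:v+22,u-17:u+17],None,fx=9,fy=9,interpolation=cv2.INTER_CUBIC)
cv2.imwrite('pics/w6.png',np.hstack([a,b]))
E
```

```text
[ 0.59563881 -0.09585484  0.12847104] [-3.87445084  0.30142964 21.24422514] [ 0.20004773  0.48836407 -0.06862064]
```

View pics/w6.png

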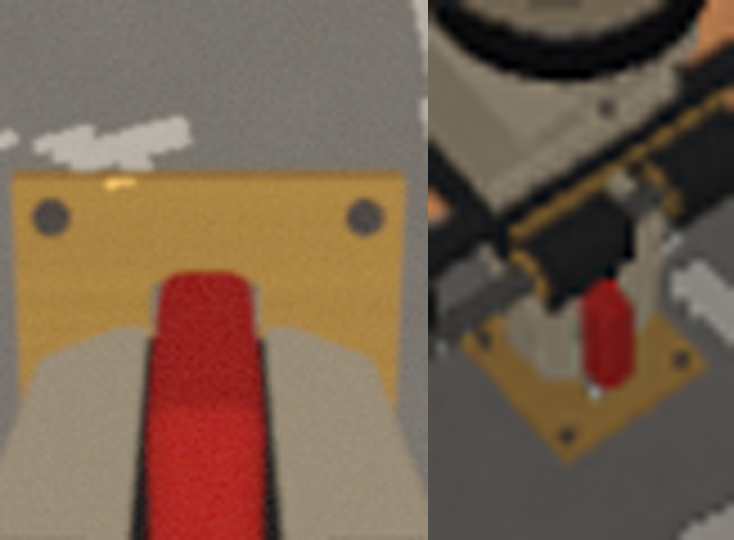

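It's a hard stop: 21 N with no further travel, the collar is on the plate, and the key hasn't slipped in the grip. I'll ease the push and turn clockwise (positive az, since the tool points down).

Call:
carry_out:
  plan:
    - {"dx":0,"dy":0,"dz":-0.003,"ax":0,"ay":0,"az":0}
    - {"dx":0,"dy":0,"dz":-0.003,"ax":0,"ay":0,"az":0.02}
    - {"dx":0,"dy":0,"dz":-0.003,"ax":0,"ay":0,"az":0.04}
    - {"dx":0,"dy":0,"dz":-0.003,"ax":0,"ay":0,"az":0.06}
    - {"dx":0,"dy":0,"dz":-0.003,"ax":0,"ay":0,"az":0.08}
    - {"dx":0,"dy":0,"dz":-0.003,"ax":0,"ay":0,"az":0.1}
    - {"dx":0,"dy":0,"dz":-0.003,"ax":0,"ay":0,"az":0.12}
    - {"dx":0,"dy":0,"dz":-0.003,"ax":0,"ay":0,"az":0.12}

```text
t: 12.85
tcp_pos: [0.5954, -0.0957, 0.1285]
tool_rot: [0.002, 0.486, 0.874, 0.001]
force: [0.7, 1.0, 12.0]
gripper_width: 0.012
finger_force: 30.0
```

```bash
cat > st.py <<'E'
from h import *
s=status.read_state();tcp=s['tcp_pos'];q=s['tool_rot'];print(tcp,np.degrees(2*np.arctan2(q[2],q[1])),s['force'],s['moment'],s['qpos'][5],s['gripper_width'])
E
python3 st.py
```

```text
[ 0.59540709 -0.09572104  0.12853783] 121.84947229451681 [ 0.73590272  0.96865168 12.02171626] [ 0.00634896 -0.2003075   0.04589054] -0.7925696515391909 0.012003246575729482
```

Call:
carry_out:
  plan:
    - {"dx":0,"dy":0,"dz":0,"ax":0,"ay":0,"az":0.02}
    - {"dx":0,"dy":0,"dz":0,"ax":0,"ay":0,"az":0.04}
    - {"dx":0,"dy":0,"dz":0,"ax":0,"ay":0,"az":0.06}
    - {"dx":0,"dy":0,"dz":0,"ax":0,"ay":0,"az":0.08}
    - {"dx":0,"dy":0,"dz":0,"ax":0,"ay":0,"az":0.1}
    - {"dx":0,"dy":0,"dz":0,"ax":0,"ay":0,"az":0.118}
    - {"dx":0,"dy":0,"dz":0,"ax":0,"ay":0,"az":0.126}
    - {"dx":0,"dy":0,"dz":0,"ax":0,"ay":0,"az":0.126}

```text
t: 13.85
tcp_pos: [0.5951, -0.0959, 0.1285]
tool_rot: [0.001, 0.785, 0.62, 0.001]
force: [-0.8, -1.1, 12.4]
gripper_width: 0.0116
finger_force: 30.0
```

```bash
python3 st.py; python3 - <<'E'
from h import *
r=optics.read_camera('wrist');h=cv2.cvtColor(r['pixels'],cv2.COLOR_BGR2HSV)
rd=cv2.inRange(h,(0,140,50),(7,255,255))|cv2.inRange(h,(170,140,50),(180,255,255));rd[:215]=0;rd[330:]=0
for v in range(232,318,12):
    c=np.flatnonzero(rd[v,240:320])+240;print(v,c[0] if len(c) else None,c[-1]+1 if len(c) else None)
E
```

```text
[ 0.59510752 -0.09590649  0.12853953] 76.5620016226992 [-0.84720572 -1.07942    12.4098045 ] [-0.23109769  0.25916518  0.12094408] -0.0020535985485329927 0.011627744655925223
232 267 284
244 265 287
256 263 289
268 262 289
280 262 289
292 263 289
304 262 289
316 264 287
```

The key is turned 88.5° with the spring torque on the wrist, and it's still square in the grip (same pixel columns as before). Handing in while holding.

```bash
python3 -c "
from station import ticket
print(ticket.finish_job())"
```

```text
the job is handed in; nothing more can be done
None
```

I took the red-headed key from its rest, seated it fully in the keyway and turned it 88.5° clockwise. I handed the job in at about 14 s with the arm still holding it turned; the plug angle has no direct reading, but I estimate about 1.4 rad, above the 1.2 needed.

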